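# Hold a glaze test tile flush on a tilted colour meter

### The job

Pick the square test tile up by its wooden grip, tilt it to match the sloped spring plate of the colour meter, and press its glazed underside flat on the plate, centred over the round window and with its edges parallel to the plate's, so that the plate is gently pushed about halfway in. Finish while still gripping the tile and holding it pressed there, steady, so the meter can take its reading. Do not change the plate's tilt or touch the plate with the fingers, and leave the round tile, the jar, the mug and the brush alone.

Things in the scene. Friction and masses are not known exactly. Their poses are not given: they have to be found in the camera images.
- square_tile: The tile to measure: a white ceramic square 70 x 70 mm, 8 mm thick, lying glazed face down on the cork mat, with a brown wooden grip block fixed upright on the middle of its back. The block is 44 mm long along the tile's x axis, 18 mm wide along its y axis (take it across these 18 mm) and rises from 8 to 52 mm above the glazed face. Origin: centre of the glazed face (underside); x and y parallel to the edges, z out of the back along the grip. About 0.12 kg, varies.
- round_tile: A bystander of the same make, but its ceramic is a round disc 72 mm in diameter (8 mm thick), with the same wooden grip. Lies on the same mat about 150 mm from the square one, either side. Origin: centre of its underside.
- plate_center (a point): Centre of the face of the meter's aluminium sample plate, a flat square 94 x 94 mm with a flat round dark window 42 mm in diameter in the middle (nothing stands above the face). z points out of the face, y along the level tilt hinge, x up the slope (away from the robot). The face slopes down towards the robot, 0.22 to 0.60 rad from level, differently each time. It rests 26 mm out along its normal from the hinge line, which is 88 mm above the table; it moves with the plate.
- plate (a joint): How far the sample plate is pushed in along its normal, in m: 0 at rest, 0.008 at the stop. The push starts at 3 N and grows by 1.5 N per mm, to 15 N at the stop.
- head_edge (a point): Middle of the robot-side edge of the grey 104 x 104 x 18 mm head that carries the plate, 50 mm from the hinge line. The head is held by stiff friction in its hinge (it gives only above about 3 N m): 3 mm of motion here is a changed tilt. The meter itself, a white box 150 mm wide with two 12 mm aluminium cheeks beside the head (up to 100 mm high) and a 75 mm high rear part, is fixed to the table.
- mat: Fixed cork mat 150 (x) x 320 (y) x 4 mm on which both tiles lie. Origin: centre of its underside, on the table.
- jar: Bystander: white lidded jar, 72 mm in diameter, 75 mm high. Origin: centre of its underside.
- mug: Bystander: terracotta mug, 76 mm in diameter, 85 mm high. Origin: centre of its underside.
- brush: Bystander: a brush lying on the table, its length along its x axis. Origin: on its underside.
Things that resemble listed ones, but are neither listed nor needed, are in the scene too. What is shaped like the square_tile but red or yellow is not meant.

How it is judged (in metres and radians):
On the way:
1. the square tile is lifted clear of the mat in the fingers (height (world z) of square_tile above 0.03 m and contact force between square_tile and the fingers above 1 N), for 0.2 s.
At the end, for the whole second after the job is handed in: Square tile held in the fingers, flush on the plate (within 0.04 rad of parallel, over 3 N), centre within 10 mm of the window centre along each plate axis, edges within 0.12 rad of the plate's (any quarter turn), plate pushed in 2 to 6.8 mm of its 8 mm, tile still (angle between the z axis of square_tile and the z axis of plate_center, either way round below 0.04 rad and x of square_tile in the frame of plate_center between -0.01 and 0.01 m and y of square_tile in the frame of plate_center between -0.01 and 0.01 m and z of square_tile in the frame of plate_center between -0.003 and 0.003 m and (angle between the x axis of square_tile and the x axis of plate_center, either way round below 0.12 rad or angle between the x axis of square_tile and the y axis of plate_center, either way round below 0.12 rad) and value of joint plate between 0.002 and 0.0068 m and contact force between square_tile and plate above 3 N and contact force between square_tile and the fingers above 1 N and linear speed of square_tile below 0.01 m/s); the arm keeps its last pose, push and grip.
It fails at once if the plate is pressed roughly (over 25 N) (contact force between plate and anything else above 25 N).
It fails at once if the fingers press on the plate (contact force between plate and the fingers above 1 N).
It fails at once if the tilt of the head is changed (distance of head_edge from where it was at the start of the episode above 0.003 m).
It fails at once if the round tile is moved (distance of round_tile from where it was at the start of the episode above 0.015 m).
It fails at once if the jar, mug or brush is disturbed (distance of any of jar, mug, brush from where it was at the start of the episode above 0.02 m).
It also fails if it takes over 45 s, if anything falls off the work surface, if the arm or the gripper's body presses on something with over 40 N, if the wrist force passes 120 N, or if a joint passes its speed limit or range.

### The arm

A 6-joint arm with a two-finger parallel gripper is mounted at the origin on the work surface. World frame = base frame: x ahead of the robot, y to its left, z up, the work surface at z = 0. Lengths are in mm, angles in rad, forces in N, time in s.
With the tool pointing down it reaches from about 350 to 775 mm from the base axis. Payload 7.3 kg.
Tool frame: the origin (TCP) lies between the finger pads; the fingertips stand 25 mm ahead of it and the grasp point (between the pads) lies 6 mm ahead of it; z points along the fingers, y is the line along which they close (so a half turn about z gives the same grasp; the last joint's range is limited). The gripper opens to 92 mm and grips with 3 to 60 N. Pads are 19 mm wide; open, the fingers measure 130 mm over their backs; the gripper's body (75 mm by 190 mm) begins 47 mm behind the grasp point.
Start: joints at [-1.386, 0.342, 1.524, -0, 1.275, -0.146], TCP at [170.542, -496.546, 251.741] pointing down, gripper open.
Joint ranges: [-2.53, 2.53], [-0.77, 2.02], [0.04, 2.7], [-1, 4.14], [0.28, 2.66], [-3.11, 3.11]. Speed limits (rad/s): [2.57, 2.57, 3.14, 3.14, 3.14, 3.14].

### API

Orientations are given as [roll, pitch, yaw] about the fixed x, y, z axes, in that order (R = Rz(yaw) Ry(pitch) Rx(roll)).
In Python, from plant import bot gives the robot as it stands.
- The arm moves only by the tool play_rows, never from a script. Its argument "commands" is a list of rows, each an object of numbers: "x", "y", "z": the shift along the tool's x, y, z in m; "twist": the turn about the tool's z in degrees. In form: [{"x": .., "y": .., "z": .., "twist": ..}, ...]. A call has exactly 8 rows; each row is the pose to reach, as a shift and turn from the pose commanded when the call began, along the tool's axes at that moment; what a row does not reach only later rows make up. A row lasts 1/10 s, in which the tool goes at most 50 mm and 8.59 degrees, less where a joint would pass 70% of its speed; a pose out of reach is approached as far as the arm can. A call with a gripper value outside its range is refused whole. "jaw" is the closure, from 0 (fully open) to 1 (shut), set as the call begins (left out, the last holds). The fingers move at their own pace and stop on an object; the grip force is fixed at half the most. Time passes only in rows, so rows that repeat a pose let the fingers close, or fill a call up. It gives the time, the measured TCP pose, the force, the opening and the grip force at its end, in the units of the state.
- bot.get_obs(): the state, without advancing time (a new reading comes with each control period).
- bot.capture(name): name is "side" or "top"; returns a dict with "pixels" (384x512x3 uint8, red, green, blue), "fx", "fy", "cx", "cy" (pixels), "k1" (the pictures are not rectified: a ray, as slopes to the right and down, at radius r is drawn at 1 + k1 r^2 times it, then the intrinsics apply), "eye" and "rotation" of the camera in the world. Camera axes: x right, y down, z forward; pixel columns grow to the right and rows downward; lengths in mm; the calibration is good to about 2 mm. A picture is of the moment at which its call begins. There is no depth.
- bot.close_job(): hands the job in; it is judged then, once.
The state is a dict: "time": time; "joint_positions": joint angles; "dq": joint speeds; "tau": joint torques, N m; "tool_pos": TCP position; "tcp_rot": TCP orientation; "contact_force": force on the tool from outside, world axes, zero at the start; "moment": the same for the moment, N m; "grip_width": finger opening in mm; "finger_force": force on a finger pad.
Only numpy, scipy, OpenCV 4.12 (cv2) and the standard library are available. Lean on these libraries where they do the work, as an engineer would, in place of code of your own. Each camera call takes 0.05 s, during which the arm holds its last target. There are 200 camera calls.

## Working session

There is one attempt and no reset: what is moved stays moved. The work goes in short steps, Python scripts to look and compute and a tool call to move; the robot and the scene stay as the last step left them, time stands still between calls to the robot, and variables do not carry over. Pictures are saved under pics/ and viewed, at most 10 in all, crops included, and the job is handed in when it is done.

Besides the shell and the picture viewer there is one more tool, called after "Request:" by a JSON object that holds its "op" and its "data", one argument or row to a line. play_rows: Moves the arm, as the interface text tells. Its arguments: {"type":"object","properties":{"commands":{"type":"array"},"jaw":{"type":"number"}},"required":["commands"]}

```bash
ls; mkdir -p pics; cat > h.py <<'E'
import numpy as np, cv2, pickle
from plant import bot
from scipy.spatial.transform import Rotation as R
def K(c): return np.array([[c["fx"],0,c["cx"]],[0,c["fy"],c["cy"]],[0,0,1.]]), np.array([c["k1"],0,0,0.])
def ray(c,uv):
    k,d=K(c); p=cv2.undistortPoints(np.array([[uv]],float),k,d)[0,0]
    return np.array(c["eye"],float), np.array(c["rotation"])@np.array([p[0],p[1],1.])
def onz(c,uv,z):
    e,r=ray(c,uv); return e+r*(z-e[2])/r[2]
def proj(c,P):
    k,d=K(c); r=np.array(c["rotation"]).T
    q=cv2.projectPoints(np.array(P,float).reshape(-1,3),cv2.Rodrigues(r)[0],-r@np.array(c["eye"],float),k,d)[0]
    return q.reshape(-1,2)
def tri(c1,u1,c2,u2):
    e1,r1=ray(c1,u1);e2,r2=ray(c2,u2)
    s=np.linalg.lstsq(np.c_[r1,-r2],e2-e1,rcond=None)[0]
    a=e1+s[0]*r1;b=e2+s[1]*r2
    return (a+b)/2,np.linalg.norm(a-b)
def tcp():
    o=bot.get_obs(); return np.array(o["tool_pos"]),R.from_euler("xyz",o["tcp_rot"])
E
python3 - <<'E'
from h import *
for n in("side","top"):
    c=bot.capture(n); pickle.dump(c,open(n+"0.pkl","wb"))
    cv2.imwrite(f"pics/{n}0.png",cv2.resize(c["pixels"][:,:,::-1],(768,576)))
    print(n,{k:np.round(v,3).tolist() for k,v in c.items() if k!="pixels"})
print(bot.get_obs())
E
```

```text
pics
side {'fx': 358.609, 'fy': 358.609, 'cx': 259.755, 'cy': 191.926, 'k1': -0.045, 'eye': [410.893, -745.745, 570.022], 'rotation': [-2.136, -0.007, -0.192]}
top {'fx': 412.586, 'fy': 412.586, 'cx': 249.734, 'cy': 187.549, 'k1': -0.095, 'eye': [402.22, -58.383, 1210.841], 'rotation': [-3.0, 0.03, -1.549]}
{'time': 0.1, 'joint_positions': array([-1.38600563e+00,  3.42619967e-01,  1.52491065e+00,  6.82699081e-06,
        1.27541012e+00, -1.46060258e-01]), 'dq': array([-1.11756991e-03, -4.51546490e-04, -2.04169202e-03, -5.85224431e-05,
       -1.93903322e-03,  1.19942438e-03]), 'tau': array([ 1.76556321e-03, -4.32005882e+01, -2.44693029e+01,  7.19596515e-02,
        5.25688590e-02, -3.73398439e-05]), 'tool_pos': array([ 170.47721186, -496.20377723,  251.13539569]), 'tcp_rot': array([-3.14025987e+00, -2.02661572e-04,  3.30848826e-01]), 'contact_force': array([ 0.59612376,  0.07803217, -0.06693551]), 'moment': array([0.00426367, 0.01284704, 0.01232818]), 'finger_force': 0.0, 'grip_width': 91.68454824948435}
```

```bash
sed -i 's/^def K/def rot(c): return R.from_euler("xyz",c["rotation"]).as_matrix() if np.size(c["rotation"])==3 else np.array(c["rotation"])\ndef K/; s/np.array(c\["rotation"\])@/rot(c)@/; s/r=np.array(c\["rotation"\]).T/r=rot(c).T/' h.py
python3 - <<'E'
from h import *
for n in("side","top"):
    c=pickle.load(open(n+"0.pkl","rb")); print(rot(c).round(2).tolist(), proj(c,[170.5,-496.2,251.1]), proj(c,[0,0,0]))
E
```

```text
[[0.98, -0.1, 0.16], [-0.19, -0.53, 0.83], [0.01, -0.84, -0.54]] [[-30.5433961  355.35065731]] [[ 33.91142973 244.41806165]]
[[0.02, -0.99, 0.14], [-1.0, -0.02, 0.03], [-0.03, -0.14, -0.99]] [[451.85277551 350.55116736]] [[238.86593097 387.44340307]]
```

View pics/side0.png

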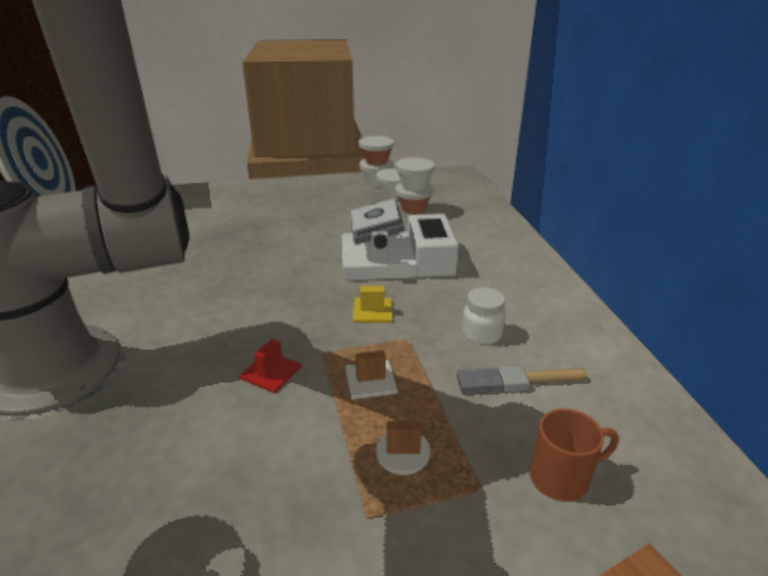

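View pics/top0.png

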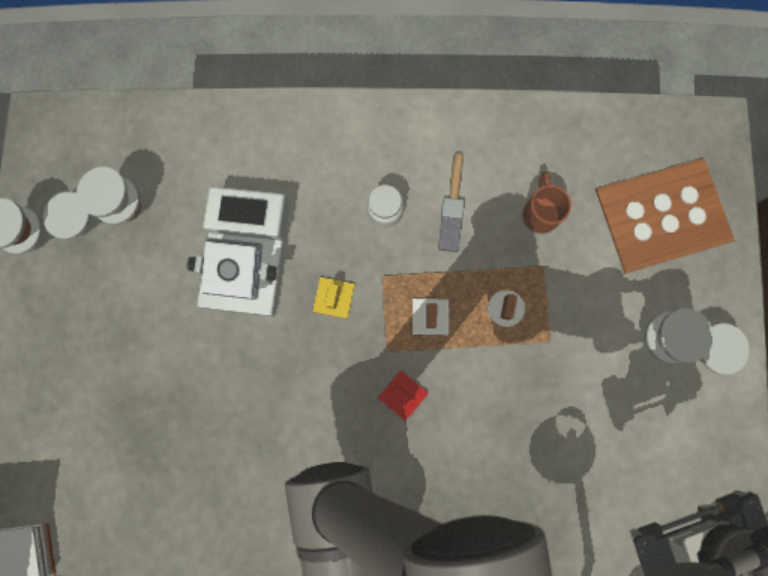

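The side view shows the white square tile with its brown grip at (371,375) and the round one at (403,445). The meter is at (395,240), with the jar, brush and mug to the right. In the top view:
- **Possible targets:** square white (430,316), round white (507,308), red square (403,395), yellow square (334,296). I choose the white square at (430,316).
- **Meter plate:** at (228,270).

I'll check the choice in a close crop.

```bash
python3 - <<'E'
from h import *
s=pickle.load(open("side0.pkl","rb"))["pixels"];t=pickle.load(open("top0.pkl","rb"))["pixels"]
def cr(p,u,v,w,h,f): return cv2.resize(p[v:v+h,u:u+w,::-1],(w*f,h*f),interpolation=cv2.INTER_CUBIC)
a=np.hstack([cr(s,222,128,66,50,6),cr(t,120,140,66,50,6)])
b=np.hstack([cr(s,215,215,66,50,6),cr(t,255,185,66,50,6)])
cv2.imwrite("pics/crop1.png",np.vstack([a,b]))
E
```

```text
(no output)
```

View pics/crop1.png

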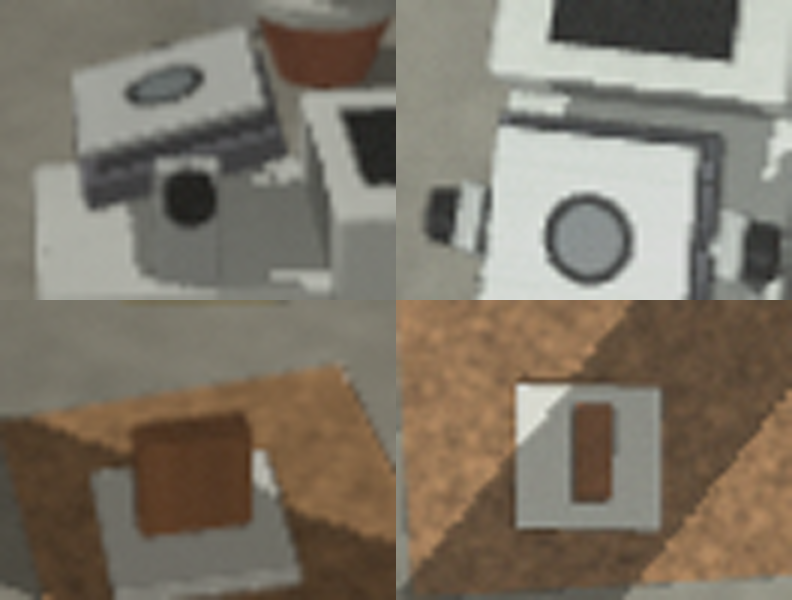

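The crop shows the white ceramic square with its upright brown grip (grip centre at crop (592,455) from the top), so the choice holds. It also shows the plate corners in both views and the round window at (164,84) side and (588,238) top.

```bash
python3 - <<'E'
from h import *
from scipy.optimize import least_squares
s=pickle.load(open("side0.pkl","rb"));t=pickle.load(open("top0.pkl","rb"))
S=lambda a,b:np.array([222+a/6-.5,128+b/6-.5]); T=lambda a,b:np.array([120+(a-396)/6-.5,140+b/6-.5])
sw,tw=S(164,84),T(588,238)
print("window",tri(s,sw,t,tw)); print("c++",tri(s,S(242,28),t,T(500,125))); print("c+-",tri(s,S(268,107),t,T(698,150)))
loc={"++":(47,47),"+-":(47,-47),"-+":(-47,47),"--":(-47,-47)}
obs=[(s,sw,(0,0)),(s,S(242,28),loc["++"]),(s,S(268,107),loc["+-"]),(s,S(72,74),loc["-+"]),(s,S(85,155),loc["--"]),(t,tw,(0,0)),(t,T(500,125),loc["++"]),(t,T(698,150),loc["+-"])]
def frame(p):
    return R.from_euler("ZY",[p[2],-p[3]])
def f(p):
    r=frame(p);c=np.array([p[0],p[1],88+26*np.cos(p[3])])
    return np.concatenate([proj(o[0],c+r.apply([*o[2],0]))[0]-o[1] for o in obs])
q=least_squares(f,[600,150,0,.4]); print("plate x,y,yaw,tilt",q.x,88+26*np.cos(q.x[3])); print(q.fun.reshape(-1,2).round(1).tolist())
# tile
U=lambda a,b:(255+(a-396)/6-.5,185+(b-300)/6-.5)
P=np.array([onz(t,U(*u),12) for u in[(516,383),(660,384),(661,528),(517,528)]]);print(P.round(1),P.mean(0))
d=P[0]-P[3];print("tile yaw",np.arctan2(d[1],d[0]),np.linalg.norm(d),np.linalg.norm(P[0]-P[1]))
print("grip top",onz(t,U(592,455-0),56))
V=lambda a,b:(215+a/6-.5,215+(b-300)/6-.5)
Q=np.array([onz(s,V(*u),12) for u in[(115,598),(300,580)]]);print("side near edge",Q.round(1))
H=[(571,404),(611,404),(611,502),(572,502)]
G=np.array([onz(t,U(*u),56) for u in H]);print("grip corners",G.round(1),G.mean(0))
# yellow
for u in[(334,296),(403,395)]: print(onz(t,(u[0]/1.5,u[1]/1.5),8))
E
```

```text
window (array([574.37804886, 246.51415879, 114.17406365]), np.float64(2.8722913000186225))
c++ (array([623.56471149, 287.67114642, 124.08999172]), np.float64(4.161216978431999))
c+- (array([616.10385387, 196.17482957, 120.77580885]), np.float64(0.32267336699629395))
plate x,y,yaw,tilt [ 5.74305834e+02  2.45112931e+02 -8.21087727e-02  2.42471239e-01] 113.23943732871221
[[0.5, 0.4], [0.6, -0.3], [0.0, -0.9], [0.2, -0.3], [-0.4, -0.7], [0.5, 0.6], [-0.3, 0.7], [0.3, -0.3]]
[[ 541.3  -91.9   12. ]
 [ 542.1 -161.9   12. ]
 [ 472.1 -162.8   12. ]
 [ 470.8  -93.3   12. ]] [ 506.58032571 -127.48360044   12.        ]
tile yaw 0.020748152764222236 70.52004050114441 70.02785199077067
grip top [ 503.01251529 -126.57546364   56.        ]
side near edge [[ 469.  -165.1   12. ]
 [ 537.8 -168.2   12. ]]
grip corners [[ 526.8 -116.5   56. ]
 [ 527.1 -135.2   56. ]
 [ 481.2 -135.6   56. ]
 [ 480.9 -117.5   56. ]] [ 503.99939108 -126.21896382   56.        ]
[541.96360324  60.37693213   8.        ]
[353.2359198  -77.94380254   8.        ]
```

Request:
{"op": "play_rows", "data": {
  "commands": [
    {"x": 0.017, "y": -0.01, "z": 0, "twist": 1},
    {"x": 0.05, "y": -0.028, "z": 0, "twist": 3},
    {"x": 0.087, "y": -0.048, "z": 0, "twist": 6},
    {"x": 0.126, "y": -0.07, "z": 0, "twist": 9},
    {"x": 0.165, "y": -0.092, "z": 0, "twist": 12},
    {"x": 0.204, "y": -0.113, "z": 0, "twist": 15},
    {"x": 0.243, "y": -0.135, "z": 0, "twist": 17},
    {"x": 0.282, "y": -0.157, "z": 0, "twist": 18}
  ],
  "jaw": 0
}}

```text
time: 0.9
tool_pos: [387.1, -254.8, 251.6]
tcp_rot: [-3.141, 0.0, 0.015]
contact_force: [0.5, -0.6, 0.6]
grip_width: 91.9
finger_force: 0.0
```

Request:
{"op": "play_rows", "data": {
  "commands": [
    {"x": 0.02, "y": -0.022, "z": 0.01},
    {"x": 0.045, "y": -0.048, "z": 0.03},
    {"x": 0.07, "y": -0.075, "z": 0.055},
    {"x": 0.092, "y": -0.1, "z": 0.08},
    {"x": 0.108, "y": -0.118, "z": 0.1},
    {"x": 0.117, "y": -0.126, "z": 0.11},
    {"x": 0.119, "y": -0.1275, "z": 0.112},
    {"x": 0.119, "y": -0.1275, "z": 0.112}
  ]
}}

```text
invalid input at $.commands[0]: expected keys x, y, z, twist
```

```bash
python3 - <<'E'
from h import *
c=bot.capture("side"); t=bot.capture("top"); print(tcp()[0],tcp()[1].as_euler("xyz"))
pickle.dump((c,t),open("a.pkl","wb"))
p=np.hstack([cv2.resize(c["pixels"][190:290,200:300,::-1],(390,390)),cv2.resize(t["pixels"][160:260,240:340,::-1],(390,390))])
cv2.imwrite("pics/a.png",p)
E
```

```text
[ 388.62935952 -252.61611138  251.54649301] [-3.14009131e+00 -6.37167561e-04  2.20721232e-02]
```

View pics/a.png

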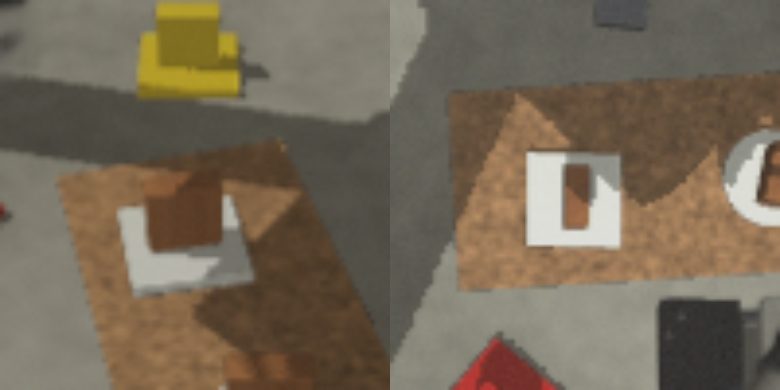

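The move was refused for a missing key, so the arm stayed put. The picture shows the square tile undisturbed at (573,198) top and (185,245) side.

Request:
{"op": "play_rows", "data": {
  "commands": [
    {"x": 0.02, "y": -0.022, "z": 0.01, "twist": 0},
    {"x": 0.045, "y": -0.048, "z": 0.03, "twist": 0},
    {"x": 0.07, "y": -0.075, "z": 0.055, "twist": 0},
    {"x": 0.092, "y": -0.1, "z": 0.08, "twist": 0},
    {"x": 0.108, "y": -0.118, "z": 0.1, "twist": 0},
    {"x": 0.117, "y": -0.126, "z": 0.11, "twist": 0},
    {"x": 0.119, "y": -0.1275, "z": 0.112, "twist": 0},
    {"x": 0.119, "y": -0.1275, "z": 0.112, "twist": 0}
  ]
}}

```text
time: 1.8
tool_pos: [503.1, -127.8, 139.9]
tcp_rot: [3.141, 0.0, 0.017]
contact_force: [0.0, -1.7, -0.3]
grip_width: 91.7
finger_force: 0.0
```

```bash
python3 - <<'E'
from h import *
c=bot.capture("side"); t=bot.capture("top"); print(tcp()[0],tcp()[1].as_euler("xyz"))
pickle.dump((c,t),open("b.pkl","wb"))
p=np.hstack([cv2.resize(c["pixels"][170:290,190:310,::-1],(390,390)),cv2.resize(t["pixels"][140:260,230:350,::-1],(390,390))])
cv2.imwrite("pics/b.png",p)
E
```

```text
[ 503.05744261 -128.24572473  140.66563782] [ 3.14064911e+00 -1.24947694e-03  1.55086419e-02]
```

View pics/b.png

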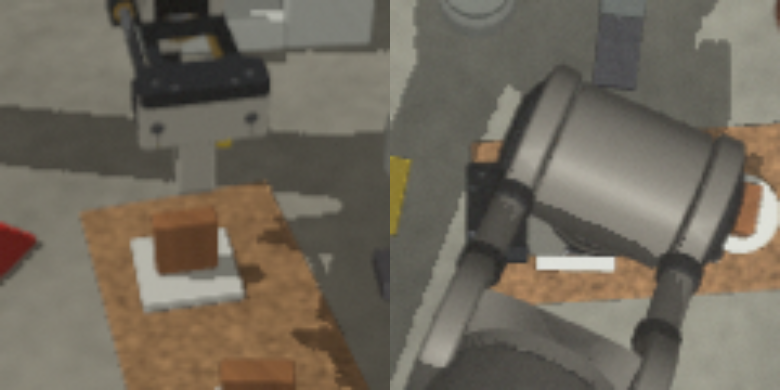

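The side view shows the open fingers centred above the grip: fingers at (195,170), grip at (187,235). The top view is blocked by the arm. I'll descend.

Request:
{"op": "play_rows", "data": {
  "commands": [
    {"x": 0.001, "y": -0.001, "z": 0.01, "twist": 0},
    {"x": 0.002, "y": -0.001, "z": 0.03, "twist": 0},
    {"x": 0.002, "y": -0.001, "z": 0.05, "twist": 0},
    {"x": 0.002, "y": -0.001, "z": 0.07, "twist": 0},
    {"x": 0.002, "y": -0.001, "z": 0.085, "twist": 0},
    {"x": 0.002, "y": -0.001, "z": 0.092, "twist": 0},
    {"x": 0.002, "y": -0.001, "z": 0.095, "twist": 0},
    {"x": 0.002, "y": -0.001, "z": 0.095, "twist": 0}
  ]
}}

```text
time: 2.7
tool_pos: [505.2, -126.3, 44.9]
tcp_rot: [3.141, -0.0, 0.016]
contact_force: [0.6, -0.3, -0.6]
grip_width: 91.9
finger_force: 0.0
```

Request:
{"op": "play_rows", "data": {
  "commands": [
    {"x": 0, "y": 0, "z": 0, "twist": 0},
    {"x": 0, "y": 0, "z": 0, "twist": 0},
    {"x": 0, "y": 0, "z": 0, "twist": 0},
    {"x": 0, "y": 0, "z": 0, "twist": 0},
    {"x": 0, "y": 0, "z": 0, "twist": 0},
    {"x": 0, "y": 0, "z": 0, "twist": 0},
    {"x": 0, "y": 0, "z": 0, "twist": 0},
    {"x": 0, "y": 0, "z": 0, "twist": 0}
  ],
  "jaw": 1
}}

```text
time: 3.5
tool_pos: [505.1, -126.0, 44.7]
tcp_rot: [3.142, -0.0, 0.017]
contact_force: [0.2, 0.5, -0.2]
grip_width: 32.5
finger_force: 0.0
```

Request:
{"op": "play_rows", "data": {
  "commands": [
    {"x": 0, "y": 0, "z": 0, "twist": 0},
    {"x": 0, "y": 0, "z": 0, "twist": 0},
    {"x": 0, "y": 0, "z": 0, "twist": 0},
    {"x": 0, "y": 0, "z": 0, "twist": 0},
    {"x": 0, "y": 0, "z": 0, "twist": 0},
    {"x": 0, "y": 0, "z": -0.005, "twist": 0},
    {"x": 0, "y": 0, "z": -0.02, "twist": 0},
    {"x": 0, "y": 0, "z": -0.04, "twist": 0}
  ],
  "jaw": 1
}}

```text
time: 4.3
tool_pos: [504.4, -125.7, 84.6]
tcp_rot: [-3.141, 0.002, 0.017]
contact_force: [-0.0, -0.6, -2.0]
grip_width: 17.7
finger_force: 30.0
```

Gripped with 30 N and lifted. The rows only turn the tool about its own axis. So I'll carry the tile level over the plate and land its upper edge gently. Then I'll loosen the fingers briefly so the tile settles flat on the slope, regrip it tilted, and press along the plate normal.

Request:
{"op": "play_rows", "data": {
  "commands": [
    {"x": 0, "y": -0.005, "z": -0.02, "twist": 0},
    {"x": 0.004, "y": -0.02, "z": -0.045, "twist": 0},
    {"x": 0.012, "y": -0.045, "z": -0.075, "twist": 0},
    {"x": 0.02, "y": -0.08, "z": -0.1, "twist": 1},
    {"x": 0.03, "y": -0.12, "z": -0.115, "twist": 2},
    {"x": 0.04, "y": -0.162, "z": -0.12, "twist": 3},
    {"x": 0.048, "y": -0.205, "z": -0.12, "twist": 4},
    {"x": 0.055, "y": -0.245, "z": -0.12, "twist": 5}
  ]
}}

```text
time: 5.1
tool_pos: [556.0, 121.9, 205.3]
tcp_rot: [-3.141, -0.001, -0.071]
contact_force: [0.6, 0.5, -1.4]
grip_width: 17.8
finger_force: 30.0
```

Request:
{"op": "play_rows", "data": {
  "commands": [
    {"x": 0.003, "y": -0.035, "z": 0, "twist": 0.3},
    {"x": 0.005, "y": -0.065, "z": 0, "twist": 0.7},
    {"x": 0.007, "y": -0.09, "z": 0.002, "twist": 0.7},
    {"x": 0.008, "y": -0.108, "z": 0.006, "twist": 0.7},
    {"x": 0.0087, "y": -0.119, "z": 0.012, "twist": 0.7},
    {"x": 0.0087, "y": -0.124, "z": 0.018, "twist": 0.7},
    {"x": 0.0087, "y": -0.1255, "z": 0.02, "twist": 0.7},
    {"x": 0.0087, "y": -0.1255, "z": 0.02, "twist": 0.7}
  ]
}}

```text
time: 5.9
tool_pos: [573.4, 243.6, 184.0]
tcp_rot: [3.141, 0.001, -0.084]
contact_force: [0.0, 1.3, -1.4]
grip_width: 17.8
finger_force: 30.0
```

```bash
python3 - <<'E'
from h import *
c=bot.capture("side"); t=bot.capture("top"); print(tcp()[0],tcp()[1].as_euler("xyz"))
pickle.dump((c,t),open("c.pkl","wb"))
p=np.hstack([cv2.resize(c["pixels"][80:180,205:305,::-1],(400,400)),cv2.resize(t["pixels"][120:220,105:205,::-1],(400,400))])
cv2.imwrite("pics/c.png",p)
E
```

```text
[573.74290122 243.59565124 184.81323879] [ 3.14128988e+00 -8.14806209e-05 -8.38692751e-02]
```

View pics/c.png

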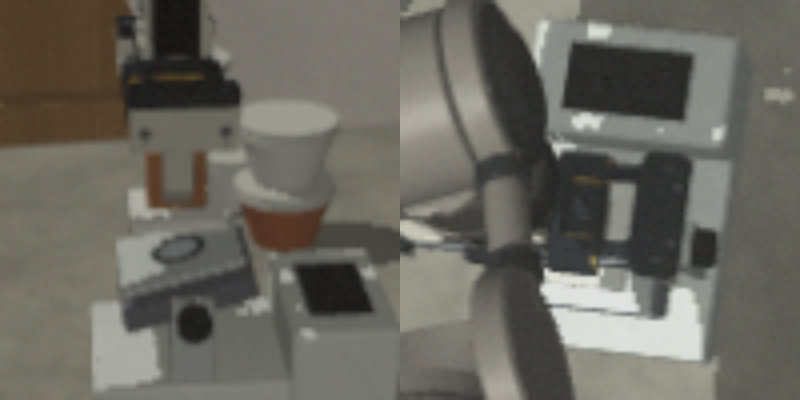

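The side view shows the tile level in the fingers, its edge at (165,205), above the plate, window at (178,247). The top view shows the gripper over the head. I'll lower it slowly.

Request:
{"op": "play_rows", "data": {
  "commands": [
    {"x": 0, "y": -0.001, "z": 0.004, "twist": 0},
    {"x": 0, "y": -0.002, "z": 0.009, "twist": 0},
    {"x": 0, "y": -0.002, "z": 0.014, "twist": 0},
    {"x": 0, "y": -0.002, "z": 0.017, "twist": 0},
    {"x": 0, "y": -0.002, "z": 0.018, "twist": 0},
    {"x": 0, "y": -0.002, "z": 0.019, "twist": 0},
    {"x": 0, "y": -0.002, "z": 0.019, "twist": 0},
    {"x": 0, "y": -0.002, "z": 0.019, "twist": 0}
  ]
}}

```text
time: 6.8
tool_pos: [573.8, 246.5, 165.9]
tcp_rot: [-3.142, -0.0, -0.083]
contact_force: [0.1, -0.1, -0.3]
grip_width: 17.4
finger_force: 30.0
```

Request:
{"op": "play_rows", "data": {
  "commands": [
    {"x": 0, "y": 0, "z": 0.0005, "twist": 0},
    {"x": 0, "y": 0, "z": 0.001, "twist": 0},
    {"x": 0, "y": 0, "z": 0.0015, "twist": 0},
    {"x": 0, "y": 0, "z": 0.002, "twist": 0},
    {"x": 0, "y": 0, "z": 0.0025, "twist": 0},
    {"x": 0, "y": 0, "z": 0.003, "twist": 0},
    {"x": 0, "y": 0, "z": 0.003, "twist": 0},
    {"x": 0, "y": 0, "z": 0.003, "twist": 0}
  ]
}}

```text
time: 7.6
tool_pos: [573.8, 246.5, 162.8]
tcp_rot: [3.142, -0.0, -0.083]
contact_force: [-1.1, 0.2, 0.1]
grip_width: 17.9
finger_force: 30.0
```

Request:
{"op": "play_rows", "data": {
  "commands": [
    {"x": 0, "y": 0, "z": 0.0005, "twist": 0},
    {"x": 0, "y": 0, "z": 0.001, "twist": 0},
    {"x": 0, "y": 0, "z": 0.0015, "twist": 0},
    {"x": 0, "y": 0, "z": 0.002, "twist": 0},
    {"x": 0, "y": 0, "z": 0.002, "twist": 0},
    {"x": 0, "y": 0, "z": 0.002, "twist": 0},
    {"x": 0, "y": 0, "z": 0.002, "twist": 0},
    {"x": 0, "y": 0, "z": 0.002, "twist": 0}
  ]
}}

```text
time: 8.4
tool_pos: [574.1, 246.5, 160.9]
tcp_rot: [-3.141, -0.001, -0.083]
contact_force: [0.8, 0.7, 3.4]
grip_width: 18.0
finger_force: 30.0
```

```bash
python3 - <<'E'
from h import *
o=bot.get_obs(); print({k:np.round(o[k],3).tolist() for k in("tool_pos","contact_force","moment","tcp_rot")})
E
```

```text
{'tool_pos': [574.065, 246.468, 160.949], 'contact_force': [0.778, 0.723, 3.418], 'moment': [-0.15, -0.298, -0.016], 'tcp_rot': [-3.141, -0.001, -0.083]}
```

Request:
{"op": "play_rows", "data": {
  "commands": [
    {"x": 0, "y": 0, "z": 0.0005, "twist": 0},
    {"x": 0, "y": 0, "z": 0.001, "twist": 0},
    {"x": 0, "y": 0, "z": 0.0015, "twist": 0},
    {"x": 0, "y": 0, "z": 0.002, "twist": 0},
    {"x": 0, "y": 0, "z": 0.0025, "twist": 0},
    {"x": 0, "y": 0, "z": 0.003, "twist": 0},
    {"x": 0, "y": 0, "z": 0.003, "twist": 0},
    {"x": 0, "y": 0, "z": 0.003, "twist": 0}
  ]
}}

```text
time: 9.2
tool_pos: [574.5, 246.5, 158.6]
tcp_rot: [-3.141, -0.003, -0.083]
contact_force: [0.9, -1.4, 8.0]
grip_width: 17.7
finger_force: 30.0
```

```bash
python3 - <<'E'
from h import *
o=bot.get_obs(); print({k:np.round(o[k],3).tolist() for k in("tool_pos","contact_force","moment","tcp_rot")})
c=bot.capture("side"); cv2.imwrite("pics/d.png",cv2.resize(c["pixels"][100:180,205:305,::-1],(700,560),interpolation=cv2.INTER_CUBIC))
E
```

```text
{'tool_pos': [574.536, 246.46, 158.633], 'contact_force': [0.931, -1.367, 8.0], 'moment': [-0.3, -0.455, -0.038], 'tcp_rot': [-3.141, -0.003, -0.083]}
```

View pics/d.png

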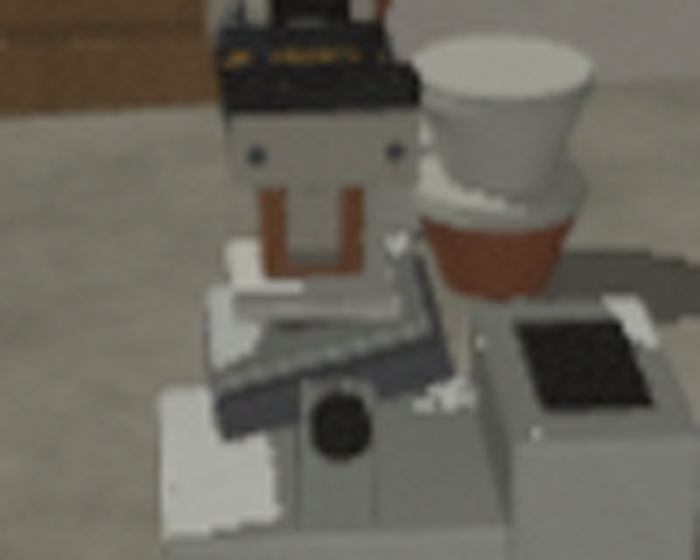

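The picture shows the tile still level in the fingers, spanning (240,300) to (400,310), with its upper edge on the plate. So it does not pivot at 30 N grip. I'll back off to a light touch, loosen slightly so it settles, lower the fingers and regrip.

Request:
{"op": "play_rows", "data": {
  "commands": [
    {"x": 0, "y": 0, "z": -0.001, "twist": 0},
    {"x": 0, "y": 0, "z": -0.002, "twist": 0},
    {"x": 0, "y": 0, "z": -0.003, "twist": 0},
    {"x": 0, "y": 0, "z": -0.004, "twist": 0},
    {"x": 0, "y": 0, "z": -0.0045, "twist": 0},
    {"x": 0, "y": 0, "z": -0.0045, "twist": 0},
    {"x": 0, "y": 0, "z": -0.0045, "twist": 0},
    {"x": 0, "y": 0, "z": -0.0045, "twist": 0}
  ]
}}

```text
time: 10.05
tool_pos: [573.5, 246.5, 161.9]
tcp_rot: [3.141, 0.001, -0.083]
contact_force: [1.2, -0.0, 3.4]
grip_width: 17.7
finger_force: 30.0
```

Request:
{"op": "play_rows", "data": {
  "commands": [
    {"x": 0, "y": 0, "z": 0, "twist": 0},
    {"x": 0, "y": 0, "z": 0, "twist": 0},
    {"x": -0.001, "y": 0, "z": 0.002, "twist": 0},
    {"x": -0.003, "y": 0, "z": 0.005, "twist": 0},
    {"x": -0.005, "y": 0, "z": 0.008, "twist": 0},
    {"x": -0.006, "y": 0, "z": 0.009, "twist": 0},
    {"x": -0.006, "y": 0, "z": 0.009, "twist": 0},
    {"x": -0.006, "y": 0, "z": 0.009, "twist": 0}
  ],
  "jaw": 0.76
}}

```text
time: 10.85
tool_pos: [567.8, 247.0, 153.2]
tcp_rot: [3.142, -0.0, -0.083]
contact_force: [1.1, -0.2, 1.0]
grip_width: 21.8
finger_force: 0.0
```

```bash
python3 - <<'E'
from h import *
o=bot.get_obs(); print({k:np.round(o[k],3).tolist() for k in("time","tool_pos","contact_force","moment","tcp_rot","grip_width")})
c=bot.capture("side"); pickle.dump(c,open("e.pkl","wb")); cv2.imwrite("pics/e.png",cv2.resize(c["pixels"][100:180,205:305,::-1],(700,560),interpolation=cv2.INTER_CUBIC))
E
```

```text
{'time': 10.85, 'tool_pos': [567.795, 246.98, 153.247], 'contact_force': [1.148, -0.228, 0.977], 'moment': [0.047, -0.006, -0.023], 'tcp_rot': [3.142, -0.0, -0.083], 'grip_width': 21.828}
```

View pics/e.png

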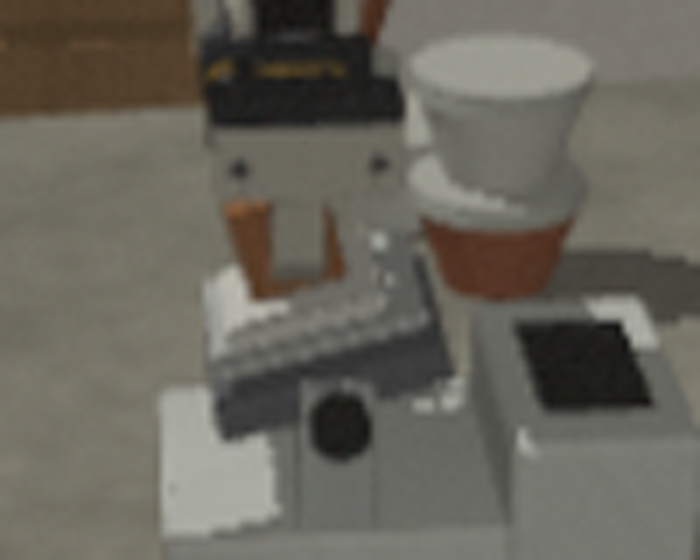

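The tile now lies flat on the sloped plate, with its near edge from about (225,365) to (390,322). I'll check its centring before regripping.

```bash
python3 - <<'E'
from h import *
c=pickle.load(open("e.pkl","rb"))
r=R.from_euler("ZY",[-.082,-.2425]);C=np.array([574.3,245.1,113.24])
def px(l): return ((proj(c,C+r.apply(l))[0]+.5-[205,100])*7).round(0).tolist()
print("plate",[px((a,b,0)) for a,b in((-47,-47),(47,-47),(47,47),(-47,47))])
for s in(0,-5,-10): print(s,"tile bot",[px((a+s,-35,0)) for a in(-35,35)],"top",[px((a+s,-35,8)) for a in(-35,35)],"top far",[px((a+s,35,8)) for a in(-35,35)],"block bot",[px((a+s,-9,8)) for a in(-22,22)],"top",[px((a+s,-9,52)) for a in(-22,22)])
i=c["pixels"][100:180,205:305].astype(int).sum(2)//3
print(i[38:62,25:66])
E
```

```text
plate [[216.0, 372.0], [432.0, 314.0], [406.0, 227.0], [205.0, 281.0]]
0 tile bot [[241.0, 352.0], [401.0, 310.0]] top [[236.0, 336.0], [397.0, 293.0]] top far [[227.0, 269.0], [379.0, 228.0]] block bot [[262.0, 302.0], [361.0, 276.0]] top [[235.0, 211.0], [336.0, 183.0]]
-5 tile bot [[230.0, 356.0], [389.0, 313.0]] top [[225.0, 339.0], [385.0, 296.0]] top far [[216.0, 272.0], [368.0, 231.0]] block bot [[251.0, 305.0], [349.0, 279.0]] top [[224.0, 214.0], [324.0, 187.0]]
-10 tile bot [[219.0, 359.0], [378.0, 316.0]] top [[214.0, 342.0], [374.0, 299.0]] top far [[206.0, 275.0], [357.0, 234.0]] block bot [[240.0, 308.0], [338.0, 282.0]] top [[212.0, 217.0], [313.0, 190.0]]
[[112 112 114 113 114 111 125 147 157 113  66  62  63  75  82  81  78  79
   80  80  81  68  61  61  83 102 105 104 114  98  92  92  91  90  64  65
   97  85  63  57  57]
 [112 113 113 114 124 127 156 174 177 138  78  61  64  72  74  75  74  72
   73  73  74  65  69  67  92 102 106 106 115  93 123 103  89  89  72  55
   88  98  70  57  56]
 [113 112 114 115 142 149 173 179 177 163 106  61  62  66  66  65  66  66
   7
[... 2984 characters left out ...]
11 150 162 143]
 [164 165 165 166 166 109  58  62  64  65  63  62  59  59  59  60  61  60
   99  69  36  28  29  28  27  31  30  74  93  98 101  99  98  98 126 135
  134 109 126 133 112]
 [164 165 165 165 165 122  74  65  60  60  62  62  59  60  61  61  61  62
   88  56  28  29  32  30  30  30  26  50  87  99  99 100  99  99  99 100
  100  99  99  99  99]
 [165 165 167 164 165 129  80  60  62  60  61  62  59  64  60  69  68  71
   92  56  29  29  28  29  30  30  28  32  84  99 101 100  99  98 100 100
  100  98  99  97  99]
 [166 166 167 166 167 151  97  62  60  60  61  73  89  82  84  90  90  83
  102  62  29  29  30  32  27  32  27  29  85  99  99  98 100 101 102 100
   99  99 100 101 100]]
```

```bash
python3 - <<'E'
from h import *
c=pickle.load(open("e.pkl","rb"))
cv2.imwrite("pics/f.png",cv2.resize(cv2.convertScaleAbs(c["pixels"][124:164,230:275,::-1],alpha=1.6,beta=-60),(765,600)[0:2] if 0 else (675,600),interpolation=cv2.INTER_CUBIC))
E
```

```text
(no output)
```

View pics/f.png

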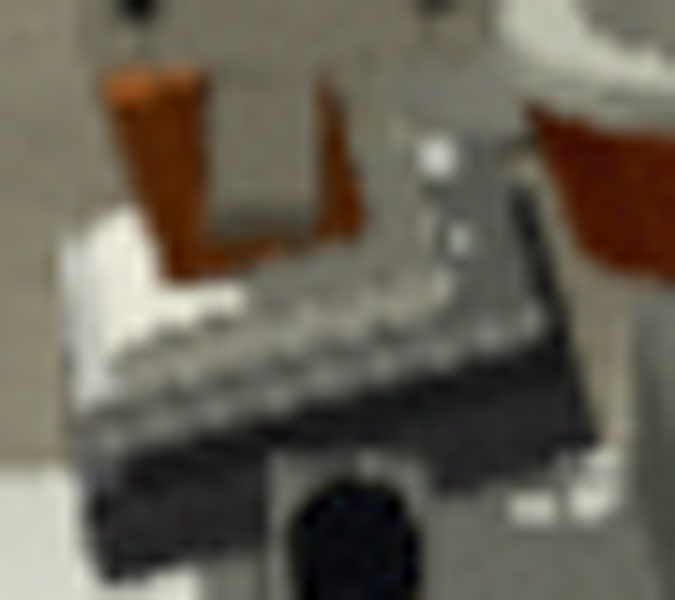

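The crop shows the tile flat and parallel to the plate edges, its near corners at about (100,365) and (455,290). By projection its centre sits about 5 mm down-slope. I'll regrip, lift slightly, shift 5 mm up-slope and press along the normal.

Request:
{"op": "play_rows", "data": {
  "commands": [
    {"x": 0, "y": 0, "z": 0, "twist": 0},
    {"x": 0, "y": 0, "z": 0, "twist": 0},
    {"x": 0, "y": 0, "z": 0, "twist": 0},
    {"x": 0, "y": 0, "z": 0, "twist": 0},
    {"x": 0, "y": 0, "z": 0, "twist": 0},
    {"x": 0, "y": 0, "z": 0, "twist": 0},
    {"x": 0, "y": 0, "z": 0, "twist": 0},
    {"x": 0, "y": 0, "z": 0, "twist": 0}
  ],
  "jaw": 1
}}

```text
time: 11.7
tool_pos: [567.9, 247.0, 153.3]
tcp_rot: [-3.142, -0.0, -0.083]
contact_force: [0.3, -0.4, 0.9]
grip_width: 18.1
finger_force: 30.0
```

Request:
{"op": "play_rows", "data": {
  "commands": [
    {"x": -0.0002, "y": 0, "z": -0.001, "twist": 0},
    {"x": -0.0007, "y": 0, "z": -0.003, "twist": 0},
    {"x": 0.001, "y": 0, "z": -0.0035, "twist": 0},
    {"x": 0.003, "y": 0, "z": -0.004, "twist": 0},
    {"x": 0.0042, "y": 0, "z": -0.0041, "twist": 0},
    {"x": 0.0044, "y": 0, "z": -0.003, "twist": 0},
    {"x": 0.0047, "y": 0, "z": -0.002, "twist": 0},
    {"x": 0.0049, "y": 0, "z": -0.0012, "twist": 0}
  ]
}}

```text
time: 12.5
tool_pos: [572.6, 246.5, 154.3]
tcp_rot: [3.141, 0.0, -0.083]
contact_force: [-1.8, 0.3, 1.9]
grip_width: 17.7
finger_force: 30.0
```

```bash
python3 - <<'E'
from h import *
o=bot.get_obs(); print({k:np.round(o[k],3).tolist() for k in("time","tool_pos","contact_force","moment","tcp_rot","grip_width","finger_force")})
E
```

```text
{'time': 12.5, 'tool_pos': [572.56, 246.539, 154.319], 'contact_force': [-1.758, 0.286, 1.938], 'moment': [-0.129, 0.171, -0.021], 'tcp_rot': [3.141, 0.0, -0.083], 'grip_width': 17.664, 'finger_force': 29.975}
```

Request:
{"op": "play_rows", "data": {
  "commands": [
    {"x": 0.0001, "y": 0, "z": 0.0005, "twist": 0},
    {"x": 0.0002, "y": 0, "z": 0.001, "twist": 0},
    {"x": 0.0004, "y": 0, "z": 0.0015, "twist": 0},
    {"x": 0.0005, "y": 0, "z": 0.002, "twist": 0},
    {"x": 0.0006, "y": 0, "z": 0.0025, "twist": 0},
    {"x": 0.0007, "y": 0, "z": 0.003, "twist": 0},
    {"x": 0.0007, "y": 0, "z": 0.003, "twist": 0},
    {"x": 0.0007, "y": 0, "z": 0.003, "twist": 0}
  ]
}}

```text
time: 13.3
tool_pos: [573.3, 246.5, 151.7]
tcp_rot: [3.141, -0.0, -0.083]
contact_force: [-2.9, -1.1, 5.1]
grip_width: 17.9
finger_force: 30.0
```

```bash
python3 - <<'E'
from h import *
o=bot.get_obs(); print({k:np.round(o[k],3).tolist() for k in("time","tool_pos","contact_force","moment","tcp_rot","grip_width","finger_force")})
E
```

```text
{'time': 13.3, 'tool_pos': [573.274, 246.477, 151.659], 'contact_force': [-2.916, -1.101, 5.065], 'moment': [-0.271, 0.6, -0.053], 'tcp_rot': [3.141, -0.0, -0.083], 'grip_width': 17.924, 'finger_force': 29.977}
```

```bash
cat > avg.py <<'E'
from h import *
L=[]
for i in range(10):
    c=bot.capture("side"); o=bot.get_obs(); L.append(np.r_[o["contact_force"],o["moment"],o["tool_pos"],o["tcp_rot"]])
L=np.array(L);print(o["time"],L.mean(0).round(3).tolist(),L[:,:6].std(0).round(3)); pickle.dump(c,open("g.pkl","wb"))
E
python3 avg.py
```

```text
13.8 [-3.288, -0.814, 5.381, -0.28, 0.555, -0.032, 573.259, 246.491, 151.641, 3.141, -0.0, -0.083] [0.444 0.531 0.33  0.028 0.039 0.034]
```

Request:
{"op": "play_rows", "data": {
  "commands": [
    {"x": 0.0001, "y": 0, "z": 0.0005, "twist": 0},
    {"x": 0.0002, "y": 0, "z": 0.001, "twist": 0},
    {"x": 0.0003, "y": 0, "z": 0.0015, "twist": 0},
    {"x": 0.0004, "y": 0, "z": 0.0018, "twist": 0},
    {"x": 0.0004, "y": 0, "z": 0.0018, "twist": 0},
    {"x": 0.0004, "y": 0, "z": 0.0018, "twist": 0},
    {"x": 0.0004, "y": 0, "z": 0.0018, "twist": 0},
    {"x": 0.0004, "y": 0, "z": 0.0018, "twist": 0}
  ]
}}

```text
time: 14.6
tool_pos: [573.7, 246.5, 150.2]
tcp_rot: [3.142, -0.0, -0.083]
contact_force: [-4.5, -1.5, 7.3]
grip_width: 17.8
finger_force: 30.0
```

```bash
python3 avg.py; python3 - <<'E'
from h import *
e=pickle.load(open("e.pkl","rb"))["pixels"];g=pickle.load(open("g.pkl","rb"))["pixels"]
f=lambda p:cv2.resize(cv2.convertScaleAbs(p[124:164,230:275,::-1],alpha=1.6,beta=-60),(396,352),interpolation=cv2.INTER_CUBIC)
cv2.imwrite("pics/g.png",np.hstack([f(e),f(g)]))
E
```

```text
15.1 [-3.88, -1.125, 7.602, -0.322, 0.724, -0.032, 573.64, 246.454, 150.205, 3.142, -0.0, -0.083] [0.62  0.703 0.434 0.025 0.027 0.03 ]
```

View pics/g.png

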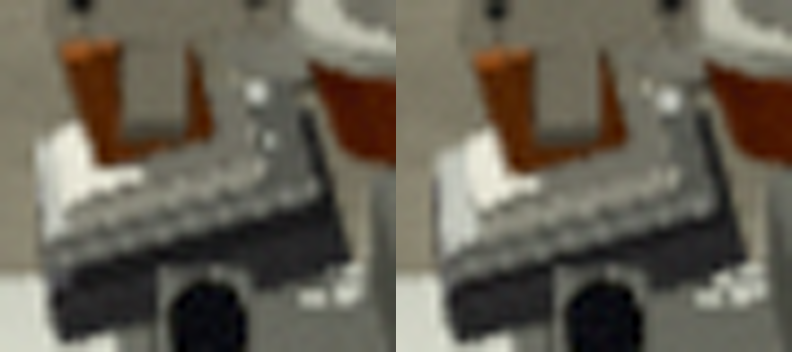

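The side-by-side, rested left and pressed right, shows the tile moved up-slope and still parallel to the plate edge. I'll check the tilt change with a numeric edge fit.

```bash
python3 - <<'E'
from h import *
def edges(f,lo,hi):
    im=cv2.GaussianBlur(pickle.load(open(f,"rb"))["pixels"],(0,0),.6).astype(float).mean(2)
    T=[];P=[];B=[]
    for u in range(lo,hi):
        col=im[:,u]
        # plate lower edge: first crossing below 78 scanning down from the predicted line
        v0=int(152-(u-235)*0.27)-3
        for v in range(v0,v0+8):
            if col[v]>=76>col[v+1]: P.append((u,v+(col[v]-76)/(col[v]-col[v+1]))); break
        else: continue
        pv=P[-1][1]
        w=np.arange(int(pv)-10,int(pv)-1); g=np.gradient(col)[w]; k=g.argmin()  # tile: strongest fall above plate edge
        if 0<k<len(w)-1: d=g[k-1]-2*g[k]+g[k+1]; T.append((u,w[k]+.5*(g[k-1]-g[k+1])/d))
    return np.array(T),np.array(P)
for f,lo in(("e.pkl",237),("g.pkl",239)):
    T,P=edges(f,lo,lo+20)
    def fit(a):
        for _ in range(3):
            q=np.polyfit(a[:,0],a[:,1],1); r=a[:,1]-np.polyval(q,a[:,0]); a=a[abs(r)<max(2*r.std(),.15)]
        return q[0].round(3),np.polyval(q,248).round(2),r.std().round(2),len(a)
    print(f,"tile",fit(T),"plate",fit(P))
E
```

```text
e.pkl tile (np.float64(-0.004), np.float64(146.04), np.float64(0.98), 19) plate (np.float64(-0.272), np.float64(151.07), np.float64(0.08), 17)
g.pkl tile (np.float64(-0.0), np.float64(146.96), np.float64(1.11), 18) plate (np.float64(-0.276), np.float64(152.49), np.float64(0.08), 17)
```

```bash
python3 - <<'E'
from h import *
for f in("e.pkl","g.pkl"):
    im=pickle.load(open(f,"rb"))["pixels"].astype(float); m=im[:,:,0]/(im[:,:,2]+1); 
    def cross(a,idx,th,first=True):
        for k in idx:
            if (a[k]-th)*(a[k+1]-th)<=0 and a[k]!=a[k+1]: return k+(th-a[k])/(a[k+1]-a[k])
    L=[(v,cross(m[v],range(234,246),1.8)) for v in range(130,142)]
    B=[(u,cross(m[:,u],range(146,134,-1),1.8)) for u in range(242,256)]
    for n,X in(("left",L),("bottom",B)):
        X=np.array([x for x in X if x[1] is not None])
        for _ in range(3):
            q=np.polyfit(X[:,0],X[:,1],1); r=X[:,1]-np.polyval(q,X[:,0]); X=X[abs(r)<max(2*r.std(),.15)]
        print(f,n,q.round(4),"std",r.std().round(2),len(X))
E
```

```text
e.pkl left [  0.3438 192.3465] std 0.11 12
e.pkl bottom [ -0.2954 213.2506] std 0.12 5
g.pkl left [  0.3803 189.0009] std 0.1 10
g.pkl bottom [ -0.2791 210.6317] std 0.17 9
```

The block's left edge suggests about 0.03 rad over-tilt since the regrip, which is close to the limit, and the moment agrees. To mend it I'll ease back to a light touch, loosen so the tile settles flush, regrip, and press straight in without lifting.

Request:
{"op": "play_rows", "data": {
  "commands": [
    {"x": -0.0002, "y": 0, "z": -0.001, "twist": 0},
    {"x": -0.0005, "y": 0, "z": -0.002, "twist": 0},
    {"x": -0.0007, "y": 0, "z": -0.003, "twist": 0},
    {"x": -0.001, "y": 0, "z": -0.004, "twist": 0},
    {"x": -0.0011, "y": 0, "z": -0.0045, "twist": 0},
    {"x": -0.0011, "y": 0, "z": -0.0045, "twist": 0},
    {"x": -0.0011, "y": 0, "z": -0.0045, "twist": 0},
    {"x": -0.0011, "y": 0, "z": -0.0045, "twist": 0}
  ]
}}

```text
time: 15.9
tool_pos: [572.7, 246.6, 154.0]
tcp_rot: [3.142, -0.0, -0.083]
contact_force: [-2.1, -0.5, 1.9]
grip_width: 17.8
finger_force: 30.0
```

Request:
{"op": "play_rows", "data": {
  "commands": [
    {"x": 0, "y": 0, "z": 0, "twist": 0},
    {"x": 0, "y": 0, "z": 0, "twist": 0},
    {"x": 0, "y": 0, "z": 0, "twist": 0},
    {"x": 0, "y": 0, "z": 0, "twist": 0},
    {"x": 0, "y": 0, "z": 0, "twist": 0},
    {"x": 0, "y": 0, "z": 0, "twist": 0},
    {"x": 0, "y": 0, "z": 0, "twist": 0},
    {"x": 0, "y": 0, "z": 0, "twist": 0}
  ],
  "jaw": 0.77
}}

```text
time: 16.7
tool_pos: [572.7, 246.6, 154.1]
tcp_rot: [3.142, -0.0, -0.083]
contact_force: [0.2, 0.4, 0.6]
grip_width: 21.4
finger_force: 0.0
```

```bash
python3 avg.py; cp g.pkl r.pkl; cat > edge.py <<'E'
from h import *
import sys
C=np.array([574.3,245.1,113.24])
for f in sys.argv[1:]:
    c=pickle.load(open(f,"rb"));im=c["pixels"].astype(float); m=im[:,:,0]/(im[:,:,2]+1)
    X=[]
    for v in range(130,142):
        a=m[v]
        for k in range(234,248):
            if (a[k]-1.8)*(a[k+1]-1.8)<=0 and a[k]!=a[k+1]: X.append((v,k+(1.8-a[k])/(a[k+1]-a[k]))); break
    X=np.array(X)
    for _ in range(3):
        q=np.polyfit(X[:,0],X[:,1],1); r=X[:,1]-np.polyval(q,X[:,0]); X=X[abs(r)<max(2*r.std(),.15)]
    print(f,q[0].round(4),"u@136",np.polyval(q,136).round(2),r.std().round(2),len(X))
# predictions
t0=pickle.load(open("e.pkl","rb"))
for s,d in((-5,0),(0,0),(0,4.4),(0,4.4e0+1e-9)):
  for dt in(0,.03):
    r=R.from_euler("ZY",[-.082,-.2425]);r2=R.from_euler("ZY",[-.082,-.2425-dt])
    o=C+r.apply([s,0,-d]); P=proj(t0,[o+r2.apply([-22,-9,h]) for h in(14,45)])
    k=(P[1,0]-P[0,0])/(P[1,1]-P[0,1]); print("pred",s,round(d,1),dt,k.round(4),"u@136",(P[0,0]+k*(136-P[0,1])).round(2))
E
python3 edge.py e.pkl r.pkl
```

```text
17.2 [-0.002, -0.051, 0.163, 0.035, 0.02, 0.004, 572.635, 246.561, 154.09, 3.142, -0.0, -0.083] [0.565 0.493 0.398 0.022 0.036 0.027]
e.pkl 0.3438 u@136 239.1 0.11 12
r.pkl 0.3708 u@136 240.51 0.12 12
pred -5 0 0 0.2966 u@136 238.2
pred -5 0 0.03 0.3326 u@136 237.86
pred 0 0 0 0.2937 u@136 239.95
pred 0 0 0.03 0.3296 u@136 239.62
pred 0 4.4 0 0.2937 u@136 239.95
pred 0 4.4 0.03 0.3297 u@136 239.57
pred 0 4.4 0 0.2937 u@136 239.95
pred 0 4.4 0.03 0.3297 u@136 239.57
```

Tile rests flush within measuring error and centred within a couple of mm, and the free force reads zero. I'll regrip and press.

Request:
{"op": "play_rows", "data": {
  "commands": [
    {"x": 0, "y": 0, "z": 0, "twist": 0},
    {"x": 0, "y": 0, "z": 0, "twist": 0},
    {"x": 0, "y": 0, "z": 0, "twist": 0},
    {"x": 0, "y": 0, "z": 0, "twist": 0},
    {"x": 0, "y": 0, "z": 0, "twist": 0},
    {"x": 0, "y": 0, "z": 0, "twist": 0},
    {"x": 0, "y": 0, "z": 0, "twist": 0},
    {"x": 0, "y": 0, "z": 0, "twist": 0}
  ],
  "jaw": 1
}}

```text
time: 18.0
tool_pos: [572.6, 246.6, 154.1]
tcp_rot: [3.141, -0.0, -0.083]
contact_force: [-1.6, -0.2, 0.0]
grip_width: 17.9
finger_force: 30.0
```

Request:
{"op": "play_rows", "data": {
  "commands": [
    {"x": 0.0002, "y": 0, "z": 0.0007, "twist": 0},
    {"x": 0.0004, "y": 0, "z": 0.0014, "twist": 0},
    {"x": 0.0006, "y": 0, "z": 0.0021, "twist": 0},
    {"x": 0.0008, "y": 0, "z": 0.0028, "twist": 0},
    {"x": 0.001, "y": 0, "z": 0.0035, "twist": 0},
    {"x": 0.0012, "y": 0, "z": 0.0042, "twist": 0},
    {"x": 0.0013, "y": 0, "z": 0.0046, "twist": 0},
    {"x": 0.0013, "y": 0, "z": 0.0046, "twist": 0}
  ]
}}

```text
time: 18.8
tool_pos: [573.7, 246.5, 150.0]
tcp_rot: [3.142, 0.0, -0.083]
contact_force: [-4.1, -0.5, 7.2]
grip_width: 18.2
finger_force: 30.0
```

```bash
python3 avg.py; python3 edge.py g.pkl | head -1; python3 - <<'E'
from h import *
o=bot.get_obs();print(o["grip_width"],o["finger_force"])
E
```

```text
19.3 [-4.183, -0.649, 6.789, -0.242, 0.7, -0.05, 573.716, 246.475, 150.014, 3.142, 0.0, -0.083] [0.371 0.605 0.662 0.025 0.028 0.027]
g.pkl 0.3553 u@136 240.42 0.11 11
18.09733147518535 29.99408930540085
```

The plate is pushed in about 4 mm with about 9 N. The block angle matches its rested, flush value and the grip is 30 N. I'm handing in.

```bash
python3 -c "
from plant import bot
print(bot.close_job())"
```

```text
the job is handed in; nothing more can be done
None
```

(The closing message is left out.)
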